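# Set the sprung stop on the setting block with the wing driver

### The job

Pick up the blue wing driver, set it down over the wing of the stop screw, and turn the screw clockwise until the sprung tip below bears on the setting block and is pressed in about a third of its travel (just dragging, not run hard down). Let go and leave the driver standing upright on the screw and the setting block where it stands.

Things in the scene. Friction and masses are not known exactly. Their poses are not given: they have to be found in the camera images.
- wing_driver: Loose upright driver, 110 mm tall; origin under its centre. Blue plate handle 44 mm wide (x), 14 mm thick (y), 69 to 111 mm up: grip across y. Dark fork foot: two 34 x 9 mm prongs, slot along x between them 18 mm wide, 24 mm deep, open below; foot 40 mm across. 0.15 kg. A half turn changes nothing. The red-handled driver with a round foot does not fit.
- screw_seat (a point): On the screw's vertical axis, top of its 48 mm steel collar on the grey stand's arm. Brass wing on it: 30 mm long (x), 7 thick (y), 20 high; frame turns with the screw. Seated, the prongs rest on the collar: driver origin here, slot along wing, 5 mm side play, 20 deg slack each way. Clockwise from above lowers the pin 10 mm per rad; screw keeps its height, turns easily, stays put.
- pin_shoulder (a point): Centre of the flat lower end of the steel stop pin (18 mm diameter) under the arm, on the screw's axis. Below it a brass sprung tip (11 mm diameter) stands out 12 mm when free and goes in up to 9 mm on a soft spring (under 3 N). So this point is 12 mm above the block's top when the tip just touches, 9 mm when a third in, 3 mm when bottomed; 15 to 20 mm at the start.
- setting_block: Ground steel block 40 x 64 x 40 mm (x, y, z) with two 10 mm bores in its top, 0.6 kg, standing loose on the stand's base plate (12 mm thick) under the stop pin. Origin at the centre of its underside; its top is 40 mm above that.

How it is judged:
By the outcome, as a careful person would: the job done as asked, in the order asked, and still so for the second after the job is handed in, with the robot touching nothing.
It also fails if it takes over 42 s, if anything falls off the work surface, if the arm or the gripper's body presses on something with over 40 N, if the wrist force passes 120 N, or if a joint passes its speed limit or range.

### The arm

A 7-joint arm with a two-finger parallel gripper is mounted at the origin on a cart in front of the work surface, level with it; the furniture and walls round the work are solid. World frame = base frame: x ahead of the robot, y to its left, z up, the work surface at z = 0. Lengths are in m, angles in rad, forces in N, time in s.
With the tool pointing down it reaches from about 0.4 to 0.875 m from the base axis. Payload 19.3 kg.
Tool frame: the origin (TCP) lies midway between the tips of the shut fingers; the grasp point (between the pads) lies 19 mm behind it (tcp_to_grasp is the z of the grasp point in the tool frame, in m); z points along the fingers, y is the line along which they close (so a half turn about z gives the same grasp; the last joint's range is limited). The gripper opens to 85 mm and grips with 20 to 120 N. Pads are 22 mm wide; open, the fingers measure 114 mm over their backs; the gripper's body (76 mm by 85 mm) begins 54 mm behind the grasp point. The pads swing forward as they close: fully open they stand 13 mm farther back than shut.
Start: joints at [1.237, 0.521, -0.036, 1.599, 0.021, 1.021, -0.113], TCP at [0.163, -0.603, 0.231] pointing down, gripper open.
Joint ranges: [-2.91, 2.91], [-0.3, 2.13], [-1.5, 1.42], [0.17, 2.43], [-1.26, 4.41], [0.16, 1.93], [-2.52, 2.52]. Speed limits (rad/s): [1.89, 1.89, 2.39, 2.39, 3.01, 3.01, 3.01].

### API

Orientations are given as [roll, pitch, yaw] about the fixed x, y, z axes, in that order (R = Rz(yaw) Ry(pitch) Rx(roll)).
In Python, from workcell import * gives the robot as it stands.
- The arm moves only by the tool send_rows, never from a script. Its argument "increments" is a list of rows, each a list of 3 entries, a list of its own where there are three numbers: the shift along the tool's x, y, z in mm, then the turn, a rotation vector about the tool's x, y, z in degrees, then the gripper's target within -1 to 1 (fully open at 1, half-way at 0, shut at -1). In form: [[[x, y, z], [wx, wy, wz], grip], ...]. A call has 1 to 10 rows; each row is the pose to reach, as a shift and turn from the pose commanded when the call began, along the tool's axes at that moment; what a row does not reach only later rows make up. A row lasts 1/10 s, in which the tool goes at most 50 mm and 8.59 degrees, less where a joint would pass 70% of its speed; a pose out of reach is approached as far as the arm can. A call with a gripper value outside its range is refused whole. The fingers move at their own pace and stop on an object; "newtons" is the grip in N (left out, the last holds). Time passes only in rows, so rows that repeat a pose let the fingers close. It gives the time, the measured TCP pose, the force, the opening and the grip force at its end, in the units of the state.
- observe(): the state, without advancing time (a new reading comes with each control period).
- grab_frame(name): name is "scene" or "top" or "wrist"; returns the picture (480x640x3 uint8, blue, green, red); there is no depth.
- camera_params(name): a dict with "fovy" (degrees; the focal length in pixels is half the picture's height over the tangent of half this angle, whatever the lens; pixels are square), "cx", "cy" (the principal point, pixels), "extrinsics" (4x4, takes a point from world to camera coordinates). Camera axes: x right, y down, z forward; pixel columns grow to the right and rows downward; lengths in m; the calibration is good to about 2 mm. A picture is of the moment at which its call begins: read the wrist's pose just before it. camera_params takes no time and is no camera call; for the wrist camera it gives the pose at the moment of the call.
- job_done(): hands the job in; it is judged then, once.
The state is a dict: "clock": time; "qpos": joint angles; "qd": joint speeds; "joint_efforts": joint torques, N m; "position": TCP position; "tool_rot": TCP orientation; "force": force on the tool from outside, world axes, zero at the start; "moment": the same for the moment, N m; "grip_width": finger opening in m; "finger_force": force on a finger pad.
Only numpy, scipy, OpenCV 4.12 (cv2) and the standard library are available. Lean on these libraries where they do the work, as an engineer would, in place of code of your own. Each camera call takes 0.05 s, during which the arm holds its last target. There are 200 camera calls.

## Working session

There is one attempt and no reset: what is moved stays moved. The work goes in short steps, Python scripts to look and compute and a tool call to move; the robot and the scene stay as the last step left them, time stands still between calls to the robot, and variables do not carry over. Pictures are saved under pics/ and viewed, at most 10 in all, crops included, and the job is handed in when it is done.

Besides the shell and the picture viewer there is one more tool, called as a command line: name --argument value ..., lists and objects as JSON in quotes. send_rows: Moves the arm, as the interface text tells. Its arguments: {"type":"object","properties":{"increments":{"type":"array"},"newtons":{"type":"number"}},"required":["increments"]}

```bash
mkdir -p pics; ls
python3 - <<'E'
from workcell import *
import cv2,numpy as np
s=observe();print(s)
for n in("scene","top"):
    cv2.imwrite(f"pics/{n}0.png",grab_frame(n));p=camera_params(n);print(n,p)
print(camera_params("wrist"))
E
```

```text
pics
{'clock': 0.0, 'qpos': array([ 1.23684471,  0.52200094, -0.03631051,  1.59999434,  0.02116548,
        1.02106408, -0.11280275]), 'qd': array([ 1.73334304e-04,  1.05199158e-03, -5.38901327e-04,  8.65346342e-05,
        5.99821659e-05,  1.02202270e-03, -1.13202413e-03]), 'joint_efforts': array([ 3.34069864e-04, -9.27095819e+01,  1.97908625e+00, -3.69924617e+01,
        1.77158369e-02,  8.10336380e-03,  4.86588272e-05]), 'position': array([ 0.16282208, -0.6030859 ,  0.23073894]), 'tool_rot': array([-3.14051084e+00,  5.48368820e-05,  2.63705969e-01]), 'force': array([ 0.27844379, -1.0651444 ,  0.13360532]), 'moment': array([-0.02390996,  0.00771755,  0.03108861]), 'finger_force': 0.0, 'grip_width': 0.08548206346477177}
scene {'fovy': 44.88725002203248, 'cx': 315.4906113077149, 'cy': 244.56354473534017, 'extrinsics': array([[-0.91096221, -0.4120735 , -0.01852793,  0.47124179],
       [-0.2988291 ,  0.69024499, -0.65898636,  0.27861449],
       [ 0.28433963, -0.59477498, -0.75192665,  0.81985221],
       [ 0.        ,  0.        ,  0.        ,  1.        ]])}
top {'fovy': 48.837579585539984, 'cx': 322.5860936686517, 'cy': 234.24279829522393, 'extrinsics': array([[-0.01859937, -0.99962061,  0.02031503, -0.05119313],
       [-0.99821608,  0.01741262, -0.05710915,  0.55431318],
       [ 0.05673375, -0.02134098, -0.99816123,  1.07134329],
       [ 0.        ,  0.        ,  0.        ,  1.        ]])}
{'fovy': 58.84236808783929, 'cx': 320.12674565949334, 'cy': 231.95932565455516, 'extrinsics': array([[ 0.26224855, -0.96499908, -0.00157028, -0.6247935 ],
       [-0.92873592, -0.25283489,  0.2711533 , -0.03815108],
       [-0.26205971, -0.06965118, -0.96253489,  0.37819658],
       [ 0.        ,  0.        ,  0.        ,  1.        ]])}
```

View pics/scene0.png

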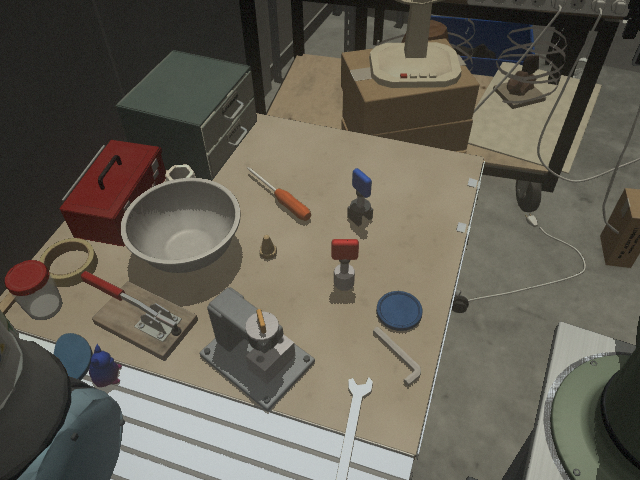

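View pics/top0.png

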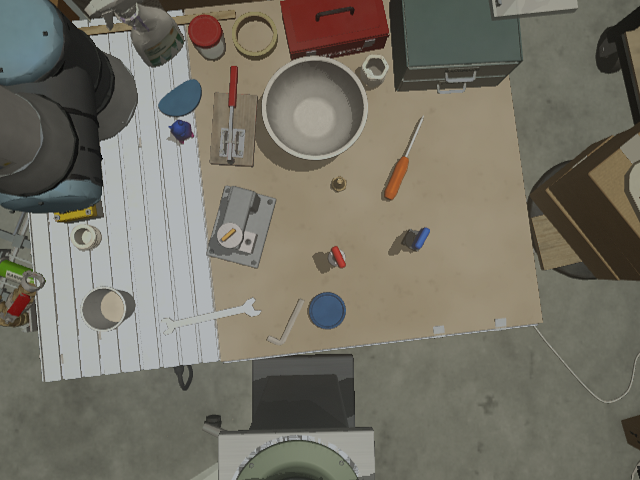

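The scene view shows the blue driver at about (361,195) and the stand with its brass wing at (262,320). In the top view they are at about (415,239) and (230,234). Next I'll enlarge both.

```bash
cat > h.py <<'E'
from workcell import *
import cv2,numpy as np
from scipy.optimize import least_squares
def proj(p,X):
    X=np.atleast_2d(X);E=p["extrinsics"];c=X@E[:3,:3].T+E[:3,3];f=240/np.tan(np.radians(p["fovy"]/2))
    return c[:,:2]/c[:,2:]*f+[p["cx"],p["cy"]]
def onplane(p,uv,z):
    E=p["extrinsics"];f=240/np.tan(np.radians(p["fovy"]/2))
    d=E[:3,:3].T@np.array([(uv[0]-p["cx"])/f,(uv[1]-p["cy"])/f,1]);o=-E[:3,:3].T@E[:3,3]
    return o+d*(z-o[2])/d[2]
def tri(obs):
    "obs: list of (params, uv)"
    r=lambda X:np.concatenate([(proj(p,X)[0]-uv) for p,uv in obs])
    s=least_squares(r,[.5,0,.1]);return s.x,np.abs(s.fun).max()
def crop(im,u,v,w,h,k):
    return cv2.resize(im[v:v+h,u:u+w],None,fx=k,fy=k,interpolation=cv2.INTER_CUBIC)
E
python3 - <<'E'
from h import *
s=cv2.imread("pics/scene0.png");t=cv2.imread("pics/top0.png")
a=np.hstack([crop(s,195,280,133,133,3)[:,:396],crop(t,200,175,100,100,4)[:399]])
b=np.hstack([crop(s,330,160,66,33*1,6)[:198],crop(t,390,222,66,33,6)])
b=np.hstack([crop(s,335,163,50,65,3),crop(s,335,163,50,65,3)]) if 0 else np.hstack([crop(s,330,162,80,64,3),crop(t,390,215,80,64,3)])
cv2.imwrite("pics/c1.png",a);cv2.imwrite("pics/c2.png",np.hstack([crop(s,335,163,50,65,8),crop(t,392,217,50,65,8)])[:, :800])
print(a.shape)
E
```

```text
(399, 796, 3)
```

View pics/c1.png

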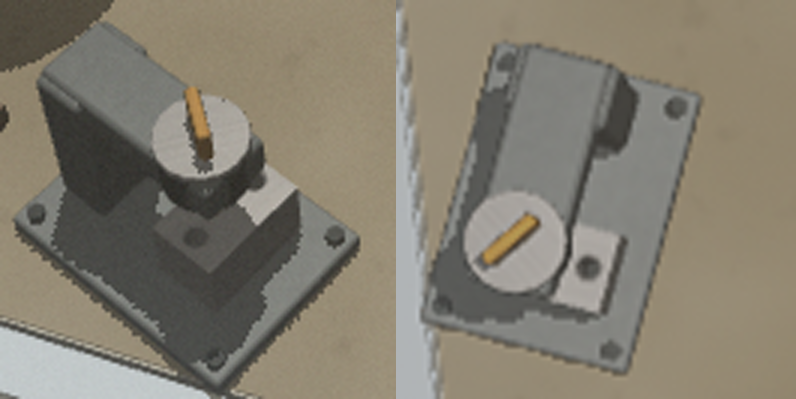

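View pics/c2.png

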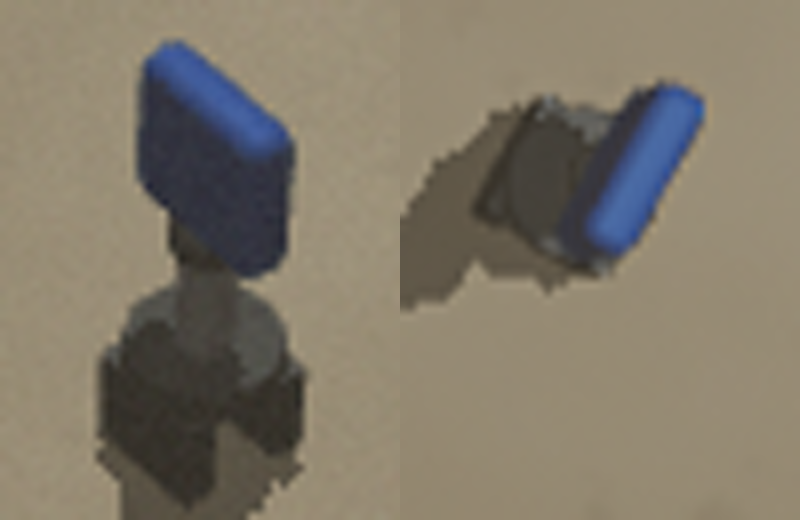

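Run:
```python
from h import *
S=camera_params("scene");T=camera_params("top");o8=7/16
def s8(x,y):return (335+x/8-o8,163+y/8-o8)
def t8(x,y):return (392+(x-400)/8-o8,217+y/8-o8)
def s3(x,y):return (195+x/3-.33,280+y/3-.33)
def t4(x,y):return (200+(x-396)/4-.375,175+y/4-.375)
P=lambda *a:print(*[np.round(x,4) if not isinstance(x,str) else x for x in a])
a,ea=tri([(S,s8(175,53)),(T,t8(682,95))]);b,eb=tri([(S,s8(270,140)),(T,t8(612,240))])
P("handle",a,ea,b,eb,"len",np.linalg.norm(a-b),"mid",(a+b)/2,"yaw",np.degrees(np.arctan2(*(a-b)[1::-1])))
c,e=tri([(S,s3(201,138)),(T,t4(515,242))]);P("collar",c,e)
for n,q in (("wing",[(488,259),(532,219)]),):
    w=[onplane(T,t4(*k),c[2]+.02) for k in q];P(n,*w,"mid",(w[0]+w[1])/2,"yaw",np.degrees(np.arctan2(*(w[1]-w[0])[1::-1])))
# foot on table from scene: prong lower corners
P("base corners", *[onplane(T,t4(*k),.012) for k in [(494,42),(700,95),(628,373),(424,320)]])
P("block top", *[onplane(T,t4(*k),.052) for k in [(627,236),(604,313),(553,303)]])
P("block top S", *[onplane(S,s3(*k),.052) for k in [(298,187),(213,272)]])
P("arm top, back", *tri([(S,s3(103,25)),(T,t4(524,45))]),*tri([(S,s3(190,80)),(T,t4(612,65))]))
P("foot S", *[onplane(S,s8(*k),0) for k in [(192,505),(290,450)]])
```

```text
handle [ 0.5531 -0.2575  0.1087] 1.3462 [ 0.5211 -0.239   0.1093] 0.2631 len 0.037 mid [ 0.5371 -0.2482  0.109 ] yaw -30.0127
collar [0.5476 0.1134 0.12  ] 0.6411
wing [0.5401 0.1231 0.14  ] [0.558 0.103 0.14 ] mid [0.549  0.1131 0.14  ] yaw -48.3461
base corners [0.6589 0.1406 0.012 ] [0.6296 0.0346 0.012 ] [0.4867 0.0734 0.012 ] [0.5158 0.1775 0.012 ]
block top [0.5548 0.069  0.052 ] [0.5168 0.0808 0.052 ] [0.5222 0.106  0.052 ]
block top S [0.5147 0.0822 0.052 ] [0.5318 0.142  0.052 ]
arm top, back [0.619  0.0957 0.1498] 9.375 [0.6096 0.0601 0.0644] 14.4741
foot S [ 0.5297 -0.2263  0.    ] [ 0.5148 -0.2524  0.    ]
```

send_rows --increments '[[[20,-11,0],[0,0,-6],1],[[65,-35,0],[0,0,-14],1],[[110,-59,0],[0,0,-22],1],[[155,-84,0],[0,0,-30],1],[[200,-108,0],[0,0,-38],1],[[245,-132,0],[0,0,-46],1],[[290,-157,0],[0,0,-54],1],[[335,-181,0],[0,0,-62],1],[[380,-205,0],[0,0,-70],1],[[420,-227,0],[0,0,-78],1]]'

```text
clock: 1.1
position: [0.507, -0.2764, 0.2313]
tool_rot: [-3.141, 0.0, 1.631]
force: [0.4, -1.5, 0.4]
grip_width: 0.0852
finger_force: 0.0
```

send_rows --increments '[[[6,7,0],[0,0,-8],1],[[12,14,0],[0,0,-16],1],[[18,21,0],[0,0,-24],1],[[25,29,0],[0,0,-32],1],[[25,29,0],[0,0,-40],1],[[25,29,0],[0,0,-48],1],[[25,29,0],[0,0,-55],1],[[25,29,0],[0,0,-57],1],[[25,29,0],[0,0,-57],1]]'

```text
clock: 2.0
position: [0.5333, -0.2515, 0.2309]
tool_rot: [3.141, -0.001, 2.62]
force: [-0.5, 0.3, 0.5]
grip_width: 0.0853
finger_force: 0.0
```

Run:
```python
from h import *
s=observe();p=camera_params("wrist");im=grab_frame("wrist");cv2.imwrite("pics/w1.png",im)
print(s["position"],s["tool_rot"],s["qpos"].round(2))
E=p["extrinsics"];print("cam",-E[:3,:3].T@E[:3,3])
c=np.array([.537,-.248,0]);u=np.array([np.cos(np.radians(150)),np.sin(np.radians(150)),0])
print(proj(p,[c+u*.022+[0,0,.111],c-u*.022+[0,0,.111],c]).round(1))
np.save("w1.npy",E)
```

```text
[ 0.53327337 -0.25148576  0.2309356 ] [ 3.14144692e+00 -7.28309119e-04  2.62021522e+00] [ 0.82  0.54 -0.69  1.67  0.38  1.07  1.06]
cam [ 0.47169627 -0.21817456  0.37359821]
[[330.2 194.2]
 [329.6 260.6]
 [327.  195.4]]
```

View pics/w1.png

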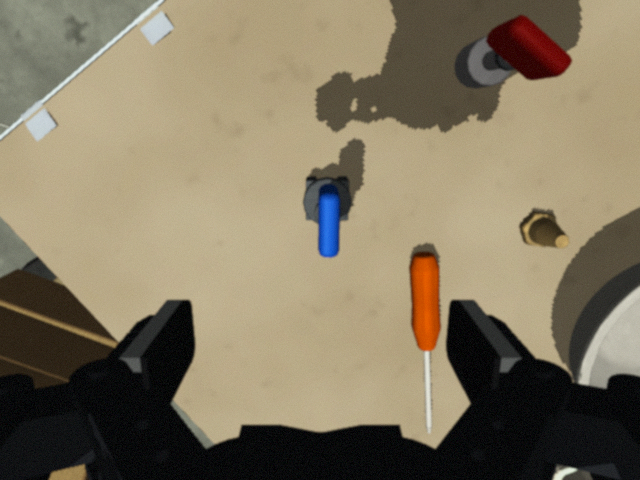

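The blue handle is seen end to end at (329,192)–(329,257), upright in the image. That agrees with the estimate to about 1 mm, and the yaw is right. I'll descend next.

send_rows --increments '[[[0,2,10],[0,0,0],1],[[0,4,30],[0,0,0],1],[[0,5,50],[0,0,0],1],[[0,5,70],[0,0,0],1],[[0,5,90],[0,0,0],1],[[0,5,110],[0,0,0],1],[[0,5,130],[0,0,0],1],[[0,5,150],[0,0,0],1],[[0,5,158],[0,0,0],1],[[0,5,158],[0,0,0],1]]' --newtons 40

```text
clock: 3.05
position: [0.5354, -0.2465, 0.0722]
tool_rot: [-3.142, -0.002, 2.62]
force: [-1.0, 0.3, 0.1]
grip_width: 0.0856
finger_force: 0.0
```

Run:
```python
from h import *
s=observe();p=camera_params("wrist");im=grab_frame("wrist")
print(s["position"],s["tool_rot"],s["force"])
m=cv2.inRange(cv2.cvtColor(im,cv2.COLOR_BGR2HSV),(105,120,40),(130,255,255))
ys,xs=np.nonzero(m);print(len(xs),np.percentile(xs,[1,50,99]),np.percentile(ys,[1,50,99]))
R=cv2.Rodrigues
from scipy.spatial.transform import Rotation as Ro
A=Ro.from_euler("xyz",s["tool_rot"]).as_matrix()
for L in(-.022,.022):
  for z in(.111,.069):
    print(L,z,[proj(p,np.array([.536+L*np.cos(2.618)+w*np.cos(1.047),-.2475+L*np.sin(2.618)+w*np.sin(1.047),z]))[0].round(1) for w in(-.007,.007)])
cv2.imwrite("pics/w2.png",im)
```

```text
[ 0.53544706 -0.24650236  0.0721621 ] [-3.14150721e+00 -1.97153273e-03  2.61988523e+00] [-0.95904376  0.33466615  0.10996083]
7508 [298. 321. 343.] [262. 346. 430.]
-0.022 0.111 [array([299.4, 440.2]), array([347. , 440.3])]
-0.022 0.069 [array([304.3, 360.2]), array([340.3, 360.3])]
0.022 0.111 [array([297.7, 302.8]), array([350.4, 303. ])]
0.022 0.069 [array([303.5, 252.7]), array([342.3, 252.9])]
```

View pics/w2.png

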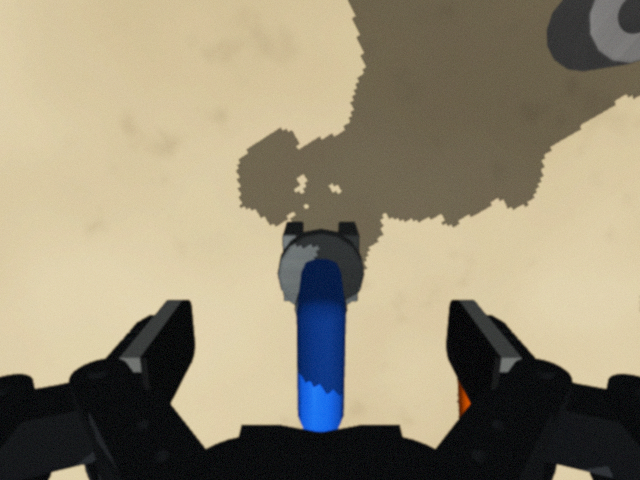

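The handle sits midway between the fingers: blue centre u=321, fingers at 194 and 447. Closing the grip now.

send_rows --increments '[[[0,0,0],[0,0,0],-1],[[0,0,0],[0,0,0],-1],[[0,0,0],[0,0,0],-1],[[0,0,0],[0,0,0],-1],[[0,0,0],[0,0,0],-1],[[0,0,0],[0,0,0],-1],[[0,0,0],[0,0,0],-1],[[0,0,0],[0,0,0],-1]]' --newtons 50

```text
clock: 3.9
position: [0.5362, -0.2471, 0.0735]
tool_rot: [-3.142, 0.0, 2.62]
force: [-0.8, 1.3, 5.7]
grip_width: 0.0133
finger_force: 50.1
```

send_rows --increments '[[[0,0,-15],[0,0,0],-1],[[0,0,-45],[0,0,0],-1],[[0,0,-80],[0,0,0],-1],[[0,0,-115],[0,0,0],-1],[[8,15,-145],[0,0,0],-1],[[20,37,-170],[0,0,3],-1],[[39,74,-178],[0,0,6],-1],[[58,110,-178],[0,0,9],-1],[[77,146,-178],[0,0,12],-1],[[96,182,-178],[0,0,15],-1]]'

```text
clock: 4.9
position: [0.5431, -0.0398, 0.2523]
tool_rot: [3.141, 0.0, 2.356]
force: [0.8, -0.1, -0.4]
grip_width: 0.0135
finger_force: 49.2
```

send_rows --increments '[[[18,19,0],[0,0,1],-1],[[38,41,0],[0,0,2],-1],[[58,62,0],[0,0,3],-1],[[78,84,0],[0,0,3],-1],[[95,102,0],[0,0,3],-1],[[104,112,0],[0,0,3],-1],[[104,112,0],[0,0,3],-1],[[104,112,0],[0,0,3],-1]]'

```text
clock: 5.7
position: [0.5488, 0.1104, 0.2515]
tool_rot: [-3.141, 0.0, 2.305]
force: [0.2, -0.1, -1.3]
grip_width: 0.0135
finger_force: 49.2
```

Run:
```python
from h import *
s=observe();p=camera_params("wrist");im=grab_frame("wrist");t=grab_frame("top");sc=grab_frame("scene")
print(s["clock"],s["position"],s["tool_rot"],s["force"],s["qpos"].round(2))
c=np.array([.5485,.1133,.120]);np.save("w3.npy",p["extrinsics"])
a=np.linspace(0,2*np.pi,9)[:-1]
print(proj(p,c+.024*np.c_[np.cos(a),np.sin(a),0*a]).round(0).tolist(), proj(p,c))
u=np.array([np.cos(2.3),np.sin(2.3),0])*.015
print("wing",proj(p,[c+u+[0,0,.02],c-u+[0,0,.02]]).round(1))
cv2.imwrite("pics/w3.png",np.hstack([crop(im,200,180,240,300,2)[:,:],crop(t,205,185,80,75,4)])if 0 else np.hstack([crop(im,210,130,200,300,2),crop(sc,210,220,100,150,4)]))
```

```text
5.7 [0.54884707 0.11040493 0.25146856] [-3.14115056e+00  3.61606371e-04  2.30542683e+00] [ 0.19186948 -0.09326776 -1.27154918] [ 0.2   0.47 -0.7   1.73  0.34  1.07  0.12]
[[352.0, 240.0], [362.0, 215.0], [350.0, 190.0], [324.0, 181.0], [298.0, 193.0], [289.0, 219.0], [301.0, 243.0], [327.0, 251.0]] [[325.30361562 216.95997851]]
wing [[326.  200.8]
 [325.4 247.8]]
```

View pics/w3.png

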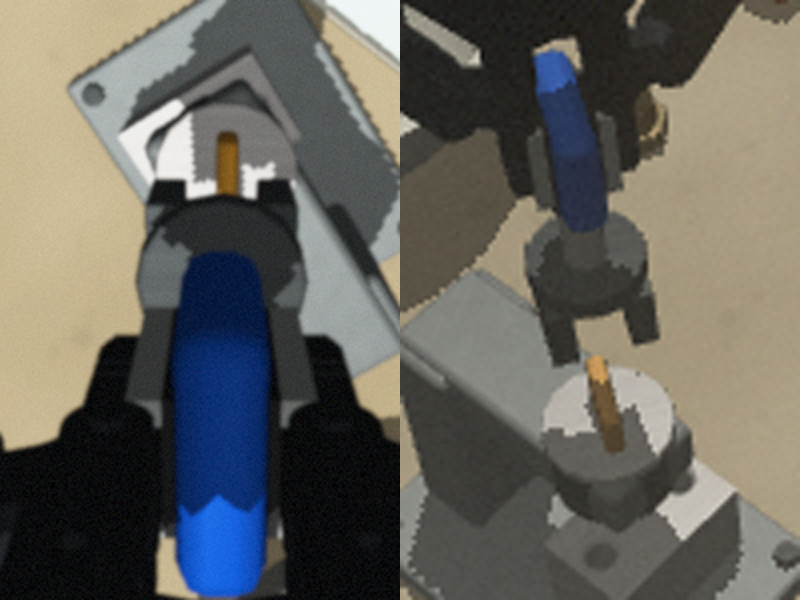

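The wing shows at u≈324, running vertically in the image, against the slot centre at u≈321. So the alignment is good and it only needs about 1.8 mm along tool y and 1.5 mm along tool x. Lowering next.

send_rows --increments '[[[1.5,1.8,0],[0,0,0],-1],[[1.5,1.8,10],[0,0,0],-1],[[1.5,1.8,20],[0,0,0],-1],[[1.5,1.8,30],[0,0,0],-1],[[1.5,1.8,40],[0,0,0],-1],[[1.5,1.8,46],[0,0,0],-1],[[1.5,1.8,50],[0,0,0],-1],[[1.5,1.8,53],[0,0,0],-1],[[1.5,1.8,55],[0,0,0],-1]]'

```text
clock: 6.75
position: [0.5492, 0.1137, 0.1962]
tool_rot: [3.141, 0.0, 2.306]
force: [0.5, 0.8, -1.3]
grip_width: 0.0132
finger_force: 49.3
```

send_rows --increments '[[[0,0,1],[0,0,0],-1],[[0,0,2],[0,0,0],-1],[[0,0,2],[0,0,0],-1]]'

```text
clock: 7.05
position: [0.5493, 0.1137, 0.1947]
tool_rot: [3.141, 0.0, 2.306]
force: [-0.8, 0.4, 3.4]
grip_width: 0.0135
finger_force: 49.9
```

send_rows --increments '[[[0,0,1],[0,0,0],-1],[[0,0,1],[0,0,0],-1]]'

```text
clock: 7.25
position: [0.5495, 0.1138, 0.1946]
tool_rot: [3.141, 0.001, 2.306]
force: [-3.6, -1.9, 18.6]
grip_width: 0.0136
finger_force: 52.3
```

Seated: 18.6 N upward with the foot at z≈0.121. I'll ease off 1 mm and turn clockwise by 54°, which is the 20° of slack plus the smallest travel needed.

send_rows --increments '[[[0,0,-1.2],[0,0,4],-1],[[0,0,-1.2],[0,0,10],-1],[[0,0,-1.2],[0,0,16],-1],[[0,0,-1.2],[0,0,22],-1],[[0,0,-1.2],[0,0,28],-1],[[0,0,-1.2],[0,0,34],-1],[[0,0,-1.2],[0,0,40],-1],[[0,0,-1.2],[0,0,46],-1],[[0,0,-1.2],[0,0,54],-1],[[0,0,-1.2],[0,0,54],-1]]'

```text
clock: 8.25
position: [0.549, 0.1135, 0.1947]
tool_rot: [3.141, 0.001, 1.361]
force: [-2.0, -2.1, 2.7]
grip_width: 0.0137
finger_force: 49.8
```

Run:
```python
from h import *
s=observe();sc=grab_frame("scene")
print(s["clock"],s["position"],s["tool_rot"],s["force"],s["moment"],s["qpos"].round(2))
p=camera_params("wrist");E=p["extrinsics"];cam=-E[:3,:3].T@E[:3,3]
from scipy.spatial.transform import Rotation as Ro
A=Ro.from_euler("xyz",s["tool_rot"]).as_matrix()
print("cam in tool",A.T@(cam-s["position"]),"axes in tool (cols x,y,z)\n",(E[:3,:3]@A).T.round(3))
cv2.imwrite("pics/s4.png",crop(sc,210,200,130,150,4))
```

```text
8.25 [0.54903746 0.11350718 0.19471915] [3.14144628e+00 5.77097407e-04 1.36061272e+00] [-1.96255463 -2.10717852  2.66633643] [-0.39573996  0.45992094 -0.06532174] [ 0.01  0.49 -0.44  1.79  0.26  0.91 -0.75]
cam in tool [ 0.06771266 -0.00202755 -0.14262117] axes in tool (cols x,y,z)
 [[ 0.007 -0.963 -0.271]
 [ 1.     0.007  0.003]
 [-0.001 -0.271  0.963]]
```

View pics/s4.png

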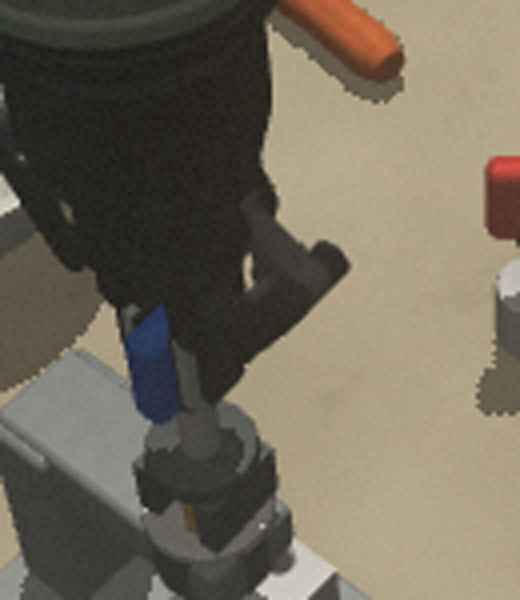

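The driver is seated, with the brass wing visible inside the slot at (190,515) in the crop. I'll release it, lift clear, and look at the pin from the side.

send_rows --increments '[[[0,0,0],[0,0,0],0],[[0,0,0],[0,0,0],0.3],[[0,0,0],[0,0,0],0.3],[[0,0,0],[0,0,0],0.3],[[0,0,-5],[0,0,0],0.3],[[0,0,-20],[0,0,0],0.3],[[0,0,-45],[0,0,0],0.3],[[0,0,-75],[0,0,0],0.3],[[0,0,-80],[0,0,0],0.3]]'

```text
clock: 9.2
position: [0.5503, 0.1142, 0.278]
tool_rot: [3.138, -0.002, 1.364]
force: [-0.2, 0.8, -0.5]
grip_width: 0.0555
finger_force: 0.0
```

Run:
```python
from h import *
T=camera_params("top");S=camera_params("scene")
print("red top",tri([(S,(345,243)),(T,(338,256))]));print("nut",onplane(T,(340,184),.02))
s=observe();d=np.array([.5815,-.074,.275])-s["position"]
from scipy.spatial.transform import Rotation as Ro
A=Ro.from_euler("xyz",s["tool_rot"]).as_matrix();print(s["position"],s["tool_rot"],A.T@d)
```

```text
red top (array([ 0.5046451 , -0.08837826,  0.10525001]), np.float64(1.056104138106889))
nut [ 0.65628757 -0.09896207  0.02      ]
[0.55027163 0.11417076 0.27795966] [ 3.13754715e+00 -1.97047582e-03  1.36355541e+00] [-0.17772427  0.06926717  0.0028897 ]
```

send_rows --increments '[[[-15,6,0],[0,0,-4],-1],[[-45,17,0],[0,0,-9],-1],[[-80,31,0],[0,0,-14],-1],[[-115,45,0],[0,0,-19],-1],[[-150,58,0],[0,0,-22],-1],[[-178,69,0],[0,0,-22],-1]]'

```text
clock: 9.8
position: [0.5799, -0.0772, 0.2744]
tool_rot: [-3.141, 0.0, 1.748]
force: [0.1, 0.4, 0.1]
grip_width: -0.0
finger_force: 0.0
```

send_rows --increments '[[[0,0,0],[0,8,0],-1],[[0,0,0],[0,16,0],-1],[[0,0,0],[0,24,0],-1],[[0,0,0],[0,32,0],-1],[[0,0,20],[0,40,0],-1],[[0,0,40],[0,48,0],-1],[[0,0,60],[0,56,0],-1],[[0,0,80],[0,60,0],-1],[[0,0,100],[0,60,0],-1],[[0,0,100],[0,60,0],-1]]'

```text
clock: 10.8
position: [0.5792, -0.0744, 0.1721]
tool_rot: [-3.137, -1.047, 1.743]
force: [-0.1, 0.7, 0.3]
grip_width: -0.0002
finger_force: 0.0
```

Run:
```python
from h import *
s=observe();p=camera_params("wrist");im=grab_frame("wrist");E=p["extrinsics"];cam=-E[:3,:3].T@E[:3,3]
from scipy.spatial.transform import Rotation as Ro
A=Ro.from_euler("xyz",s["tool_rot"]).as_matrix()
print(s["clock"],s["position"],s["qpos"].round(2),"cam",cam,"tool z",A[:,2],"tool x",A[:,0])
print(proj(p,[[.5485,.1133,z] for z in(.052,.061,.12,.23)]).round(1))
print("world down 70mm in tool:",A.T@np.array([0,0,-.07]))
cv2.imwrite("pics/w5.png",im)
```

```text
10.8 [ 0.5792271  -0.07438773  0.17211656] [ 0.81  1.03 -0.69  1.41 -0.34  1.37  0.58] cam [ 0.59334868 -0.16294782  0.30306687] tool z [-0.15373783  0.85240229 -0.49977496] tool x [-0.08583131  0.49235597  0.86615159]
[[326.2 203.5]
 [326.3 195.7]
 [326.9 137.3]
 [328.8 -24.7]]
world down 70mm in tool: [-0.06063061  0.00017717  0.03498425]
```

send_rows --increments '[[[-15,0,9],[0,0,0],-1],[[-35,0,20],[0,0,0],-1],[[-55,0,32],[0,0,0],-1],[[-72,0,42],[0,0,0],-1],[[-82,0,47],[0,0,0],-1],[[-82,0,47],[0,0,0],-1],[[-82,0,47],[0,0,0],-1]]'

```text
clock: 11.55
position: [0.5805, -0.075, 0.0809]
tool_rot: [3.14, -1.047, 1.749]
force: [-0.3, 0.1, -0.4]
grip_width: -0.0
finger_force: 0.0
```

Run:
```python
from h import *
s=observe();p=camera_params("wrist");ims=[grab_frame("wrist").astype(float) for _ in range(4)];im=np.mean(ims,0).astype(np.uint8);E=p["extrinsics"];cam=-E[:3,:3].T@E[:3,3]
print(s["clock"],s["position"],s["force"],"cam",cam)
q=proj(p,[[.5485,.1133,z] for z in(.052,.061,.064,.12,.23)]);print(q.round(1))
np.save("w6.npy",E);cv2.imwrite("pics/w6full.png",im)
u,v=int(q[0,0]),int(q[0,1]);u0,v0=u-50,max(0,v-50);print(u0,v0)
cv2.imwrite("pics/w6.png",np.hstack([crop(im,u0,v0,66,75,8)[:600,100:],])if 0 else crop(im,u0,v0,100,75,8))
```

```text
11.55 [ 0.58049768 -0.07498544  0.08086036] [-0.26940528  0.13812953 -0.3573365 ] cam [ 0.59410436 -0.16356028  0.21188043]
[[ 325.5  109.3]
 [ 325.6   97.9]
 [ 325.7   94. ]
 [ 326.7    9.2]
 [ 329.9 -265.5]]
275 59
```

View pics/w6.png

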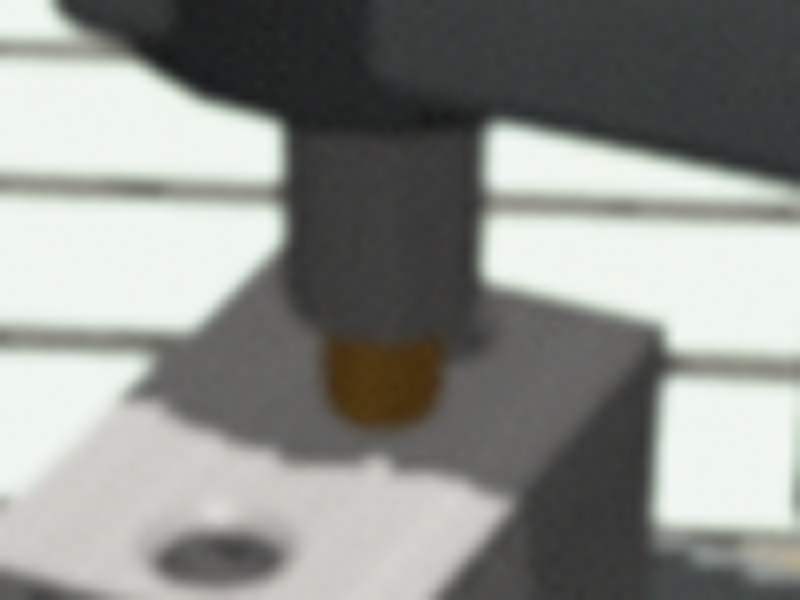

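The side view is clear. The pin shoulder's lower front edge is at crop y≈343, the brass tip's lower front edge is at y≈428, and the pin spans x 288–481.

```bash
cat > tip.py <<'E'
from h import *
from scipy.optimize import brentq
def lengths(p,u,vs,vt,xy=(.5485,.1133)):
    "heights of shoulder and tip end from image rows of their front rims"
    E=p["extrinsics"];cam=-E[:3,:3].T@E[:3,3];f=240/np.tan(np.radians(p["fovy"]/2))
    # put axis at distance of xy along bearing of column u
    d=E[:3,:3].T@np.array([(u-p["cx"])/f,(vs-p["cy"])/f,1]);d=d[:2]/np.linalg.norm(d[:2])
    r=np.linalg.norm(np.array(xy)-cam[:2]);ax=cam[:2]+d*r
    g=lambda rad,v:brentq(lambda z:proj(p,np.r_[ax-d*rad,z])[0,1]-v,0,.15)
    zs,zt=g(.009,vs),g(.0055,vt)
    n=np.array([-d[1],d[0]]);w=[proj(p,np.r_[ax+s*.009*n,zs])[0,0] for s in(1,-1)]
    return zs,zt,abs(w[0]-w[1]),ax
E
python3 - <<'E'
from tip import *
p=camera_params("wrist");p["extrinsics"]=np.load("w6.npy");o=7/16
for ys,yt in((343,428),(340,430),(346,426)):
    print(lengths(p,275+384/8-o,59+ys/8-o,59+yt/8-o))
im=cv2.imread("pics/w6full.png")
g=im.astype(int);print(g[92:118,322:325].mean(1).round().tolist())
# block corners in crop: back (660,330), top
print([onplane(p,(275+x/8-o,59+y/8-o),.052).round(4) for x,y in((660,330),(515,498),(283,245))])
E
```

```text
(0.063130657655165, 0.05289068027479967, np.float64(25.337624454512422), array([0.54636423, 0.11293972]))
(0.06341481489250414, 0.05269084658135659, np.float64(25.354698120273383), array([0.54636256, 0.11293944]))
(0.06284610907985823, 0.053090327060052796, np.float64(25.320550300718708), array([0.5463659 , 0.11294001]))
[[62.0, 62.0, 63.0], [61.0, 62.0, 62.0], [62.0, 62.0, 63.0], [60.0, 61.0, 62.0], [62.0, 62.0, 63.0], [62.0, 63.0, 63.0], [62.0, 62.0, 63.0], [62.0, 62.0, 64.0], [59.0, 61.0, 65.0], [52.0, 61.0, 67.0], [34.0, 56.0, 70.0], [22.0, 53.0, 74.0], [16.0, 53.0, 76.0], [18.0, 53.0, 76.0], [18.0, 53.0, 76.0], [16.0, 51.0, 74.0], [17.0, 53.0, 76.0], [17.0, 52.0, 75.0], [14.0, 50.0, 73.0], [29.0, 57.0, 76.0], [55.0, 71.0, 84.0], [80.0, 87.0, 91.0], [95.0, 98.0, 99.0], [110.0, 111.0, 111.0], [136.0, 138.0, 140.0], [161.0, 165.0, 167.0]]
[array([0.5695, 0.1312, 0.052 ]), array([0.5605, 0.0995, 0.052 ]), array([0.5315, 0.141 , 0.052 ])]
```

Run:
```python
import cv2,numpy as np
im=cv2.imread("pics/w6full.png").astype(int)
for r in(84,90,95):print(r,im[r-1:r+2,306:342,1].mean(0).round().astype(int).tolist())
print(im[104:108,312:334,0].mean(0).round().astype(int).tolist())
for c in(318,321,324,327):print(c,im[98:117,c,0].tolist())
```

```text
84 [192, 191, 183, 156, 111, 70, 55, 55, 58, 59, 60, 61, 62, 60, 61, 62, 62, 63, 61, 60, 59, 60, 59, 59, 58, 59, 58, 55, 68, 104, 144, 163, 168, 168, 168, 167]
90 [242, 231, 205, 162, 104, 65, 54, 57, 57, 59, 59, 61, 61, 59, 62, 63, 63, 63, 62, 60, 60, 59, 58, 58, 59, 60, 56, 58, 103, 184, 236, 244, 245, 245, 245, 245]
95 [111, 103, 98, 92, 79, 63, 56, 54, 59, 59, 59, 60, 61, 61, 61, 62, 62, 63, 62, 60, 60, 58, 58, 60, 59, 58, 57, 58, 70, 99, 125, 141, 152, 161, 173, 185]
[98, 96, 83, 60, 30, 16, 17, 17, 19, 17, 18, 16, 18, 17, 14, 16, 18, 34, 62, 86, 94, 94]
318 [61, 60, 54, 43, 22, 18, 16, 16, 17, 18, 14, 19, 31, 54, 77, 91, 97, 98, 118]
321 [62, 61, 56, 47, 32, 22, 18, 14, 21, 16, 18, 22, 22, 30, 57, 79, 95, 116, 157]
324 [63, 61, 57, 51, 33, 22, 18, 18, 19, 15, 17, 16, 10, 29, 55, 82, 94, 101, 113]
327 [60, 59, 53, 41, 22, 18, 12, 17, 18, 19, 18, 21, 33, 56, 83, 92, 98, 100, 97]
```

The pin reads 25.35 px wide, against 25.34 px predicted for 18 mm, so the scale holds. About 10.2 mm of tip shows, so it is touching and pressed in about 1.8 mm. It needs roughly 1.2 mm more, about 7°. Going back to regrip.

send_rows --increments '[[[30,0,-17],[0,0,0],-1],[[65,0,-37],[0,0,0],-1],[[100,0,-58],[0,-6,0],-1],[[130,0,-75],[0,-14,0],-1],[[155,0,-89],[0,-22,0],-1],[[168,0,-97],[0,-30,0],-1],[[168,0,-97],[0,-38,0],-1],[[168,0,-97],[0,-46,0],0.3],[[168,0,-97],[0,-54,0],0.3],[[168,0,-97],[0,-60,0],0.3]]'

```text
clock: 12.75
position: [0.5804, -0.074, 0.2759]
tool_rot: [3.138, 0.006, 1.749]
force: [0.6, -0.2, -0.1]
grip_width: 0.0433
finger_force: 0.0
```

Run:
```python
from h import *
from scipy.spatial.transform import Rotation as Ro
s=observe();A=Ro.from_euler("xyz",s["tool_rot"]).as_matrix();B=Ro.from_euler("xyz",[np.pi,0,1.3606]).as_matrix()
print(s["clock"],s["position"],s["tool_rot"],s["grip_width"])
print((A.T@(np.array([.549,.1135,.275])-s["position"])*1000).round(1),np.degrees(Ro.from_matrix(A.T@B).as_rotvec()).round(2))
```

```text
12.75 [ 0.58035358 -0.07399539  0.27587007] [3.13802183 0.0058501  1.74890639] 0.04328108155940418
[190.1   2.4  -0.2] [ 0.27  0.29 22.25]
```

send_rows --increments '[[[20,0,0],[0,0,4],0.4],[[60,1,0],[0,0,10],0.4],[[100,1,0],[0,0,16],0.4],[[140,2,0],[0.3,0.3,22.3],0.4],[[175,2.4,0],[0.3,0.3,22.3],0.4],[[190,2.4,0],[0.3,0.3,22.3],0.4],[[190,2.4,0],[0.3,0.3,22.3],0.4],[[190,2.4,0],[0.3,0.3,22.3],0.4]]'

```text
clock: 13.55
position: [0.5492, 0.1116, 0.2742]
tool_rot: [-3.136, -0.004, 1.358]
force: [-0.2, -0.4, 0.3]
grip_width: 0.06
finger_force: 0.0
```

Run:
```python
from h import *
from scipy.spatial.transform import Rotation as Ro
s=observe();A=Ro.from_euler("xyz",s["tool_rot"]).as_matrix();B=Ro.from_euler("xyz",[np.pi,0,1.3606]).as_matrix()
im=grab_frame("wrist");p=camera_params("wrist");cv2.imwrite("pics/w7.png",im)
print(s["clock"],s["position"],s["tool_rot"],s["grip_width"])
print((A.T@(np.array([.549,.1135,.195])-s["position"])*1000).round(1),np.degrees(Ro.from_matrix(A.T@B).as_rotvec()).round(2))
m=cv2.inRange(cv2.cvtColor(im,cv2.COLOR_BGR2HSV),(105,120,40),(130,255,255));m=cv2.morphologyEx(m,cv2.MORPH_OPEN,np.ones((5,5)))
for r in range(0,480,20):
    x=np.nonzero(m[r])[0]
    if len(x)>5:print(r,x.min(),x.max())
```

```text
13.55 [0.54918245 0.11164982 0.2742039 ] [-3.13593236 -0.0037007   1.35792526] 0.059969819082959126
[ 1.5 -0.1 79.2] [-0.32 -0.21 -0.15]
0 534 597
20 541 565
220 306 333
240 305 334
260 307 333
280 307 333
300 309 331
360 231 251
380 225 253
400 218 236
```

send_rows --increments '[[[0.5,0,12],[-0.3,-0.2,0],0.4],[[1,0,30],[-0.3,-0.2,0],0.4],[[1.5,0,48],[-0.3,-0.2,0],0.4],[[1.5,0,65],[-0.3,-0.2,0],0.4],[[1.5,0,75],[-0.3,-0.2,0],0.4],[[1.5,0,78],[-0.3,-0.2,0],0.4],[[1.5,0,78],[-0.3,-0.2,0],0.4],[[1.5,0,78],[-0.3,-0.2,0],0.4]]'

```text
clock: 14.4
position: [0.5493, 0.1143, 0.1966]
tool_rot: [-3.142, -0.001, 1.358]
force: [0.0, -1.0, 0.8]
grip_width: 0.06
finger_force: 0.0
```

send_rows --increments '[[[0,0,0],[0,0,0],-1],[[0,0,0],[0,0,0],-1],[[0,0,0],[0,0,0],-1],[[0,0,0],[0,0,0],-1],[[0,0,0],[0,0,0],-1],[[0,0,0],[0,0,0],-1]]' --newtons 40

```text
clock: 15.0
position: [0.5492, 0.1144, 0.1963]
tool_rot: [-3.141, -0.001, 1.358]
force: [-0.1, 0.4, 5.5]
grip_width: 0.013
finger_force: 41.6
```

send_rows --increments '[[[0,0,0],[0,0,2],-1],[[0,0,0],[0,0,4],-1],[[0,0,0],[0,0,6],-1],[[0,0,0],[0,0,7.2],-1],[[0,0,0],[0,0,7.2],-1],[[0,0,0],[0,0,7.2],-1]]'

```text
clock: 15.6
position: [0.5493, 0.1143, 0.1963]
tool_rot: [-3.141, -0.001, 1.233]
force: [0.7, -0.8, 6.1]
grip_width: 0.0137
finger_force: 41.7
```

send_rows --increments '[[[0,0,0],[0,0,0],0],[[0,0,0],[0,0,0],0.3],[[0,0,0],[0,0,0],0.3],[[0,0,0],[0,0,0],0.3],[[0,0,-5],[0,0,0],0.3],[[0,0,-20],[0,0,0],0.3],[[0,0,-45],[0,0,0],0.3],[[0,0,-75],[0,0,0],0.3],[[0,0,-80],[0,0,0],0.3],[[0,0,-80],[0,0,0],0.3]]'

```text
clock: 16.6
position: [0.5494, 0.1143, 0.2771]
tool_rot: [3.141, -0.001, 1.232]
force: [-0.4, -1.4, -0.7]
grip_width: 0.0555
finger_force: 0.0
```

Run:
```python
from h import *
from scipy.spatial.transform import Rotation as Ro
s=observe();A=Ro.from_euler("xyz",s["tool_rot"]).as_matrix();B=Ro.from_euler("xyz",[np.pi,0,1.749]).as_matrix()
print(s["clock"],s["position"],s["tool_rot"],s["grip_width"])
print((A.T@(np.array([.5805,-.074,.275])-s["position"])*1000).round(1),np.degrees(Ro.from_matrix(A.T@B).as_rotvec()).round(2))
```

```text
16.6 [0.54940175 0.114326   0.27705193] [ 3.14084040e+00 -1.41808804e-03  1.23230163e+00] 0.055492408173530065
[-167.3   91.9    1.9] [  0.06  -0.07 -29.6 ]
```

send_rows --increments '[[[-15,8,2],[0,0,-4],-1],[[-45,25,2],[0,0,-10],-1],[[-80,44,2],[0,0,-17],-1],[[-115,63,2],[0,0,-24],-1],[[-150,82,2],[0,0,-29.6],-1],[[-167,92,2],[0,0,-29.6],-1],[[-167,92,2],[0,0,-29.6],-1]]'

```text
clock: 17.3
position: [0.58, -0.0774, 0.2723]
tool_rot: [-3.139, -0.001, 1.744]
force: [-0.5, -0.0, -0.8]
grip_width: -0.0002
finger_force: 0.0
```

send_rows --increments '[[[0,0,0],[0,8,0],-1],[[0,0,0],[0,16,0],-1],[[0,0,0],[0,24,0],-1],[[0,0,20],[0,32,0],-1],[[0,0,50],[0,40,0],-1],[[0,0,80],[0,48,0],-1],[[0,0,110],[0,56,0],-1],[[0,0,140],[0,60,0],-1],[[0,0,170],[0,60,0],-1],[[0,0,194],[0,60,0],-1]]'

```text
clock: 18.3
position: [0.5792, -0.0726, 0.0767]
tool_rot: [-3.134, -1.051, 1.742]
force: [-0.1, -0.4, 0.9]
grip_width: -0.0005
finger_force: 0.0
```

send_rows --increments '[[[0,0,0],[0,0,0],-1],[[0,0,0],[0,0,0],-1],[[0,0,0],[0,0,0],-1]]'

```text
clock: 18.6
position: [0.5808, -0.0733, 0.0813]
tool_rot: [3.14, -1.047, 1.75]
force: [-0.7, 0.6, 0.7]
grip_width: 0.0001
finger_force: 0.0
```

Run:
```python
from h import *
from tip import lengths
s=observe();p=camera_params("wrist");im=np.mean([grab_frame("wrist").astype(float) for _ in range(4)],0)
sc=grab_frame("scene")
cv2.imwrite("pics/w8full.png",im.astype(np.uint8));np.save("w8.npy",p["extrinsics"]);print(s["clock"],s["position"],s["tool_rot"])
q=proj(p,[[.5464,.1129,z] for z in(.052,.061)]);print(q.round(1))
u=int(round(q[0,0]));v=int(q[0,1])
print("pin",[(c,round(x)) for c,x in zip(range(u-20,u+20),im[v-20:v-17,u-20:u+20,1].mean(0))])
for c in(u-3,u,u+3):print(c,v-14,im[v-14:v+12,c,0].round().astype(int).tolist())
cv2.imwrite("pics/w8.png",np.hstack([crop(im.astype(np.uint8),u-25,v-50,50,75,8),cv2.resize(sc[190:340,190:290],(400,600),interpolation=cv2.INTER_CUBIC)]))
print(u-25,v-50)
```

```text
18.6 [ 0.5807866  -0.07334362  0.08129834] [ 3.14035025 -1.04741002  1.75049957]
[[322.3 111. ]
 [322.4  99.6]]
pin [(302, 245), (303, 245), (304, 245), (305, 243), (306, 234), (307, 215), (308, 182), (309, 139), (310, 88), (311, 59), (312, 56), (313, 57), (314, 58), (315, 59), (316, 60), (317, 61), (318, 60), (319, 60), (320, 62), (321, 62), (322, 63), (323, 63), (324, 61), (325, 60), (326, 58), (327, 59), (328, 59), (329, 60), (330, 61), (331, 58), (332, 55), (333, 61), (334, 109), (335, 193), (336, 239), (337, 245), (338, 245), (339, 245), (340, 245), (341, 245)]
319 97 [59, 61, 60, 61, 62, 61, 58, 44, 29, 22, 20, 16, 18, 14, 22, 30, 56, 78, 94, 98, 108, 136, 174, 193, 197, 200]
322 97 [60, 60, 62, 61, 62, 64, 62, 52, 36, 24, 17, 19, 18, 14, 16, 20, 41, 72, 90, 106, 133, 168, 188, 196, 200, 201]
325 97 [59, 60, 62, 62, 58, 62, 56, 48, 32, 18, 18, 15, 16, 14, 17, 28, 52, 80, 94, 95, 101, 111, 145, 178, 196, 201]
297 61
```

View pics/w8.png

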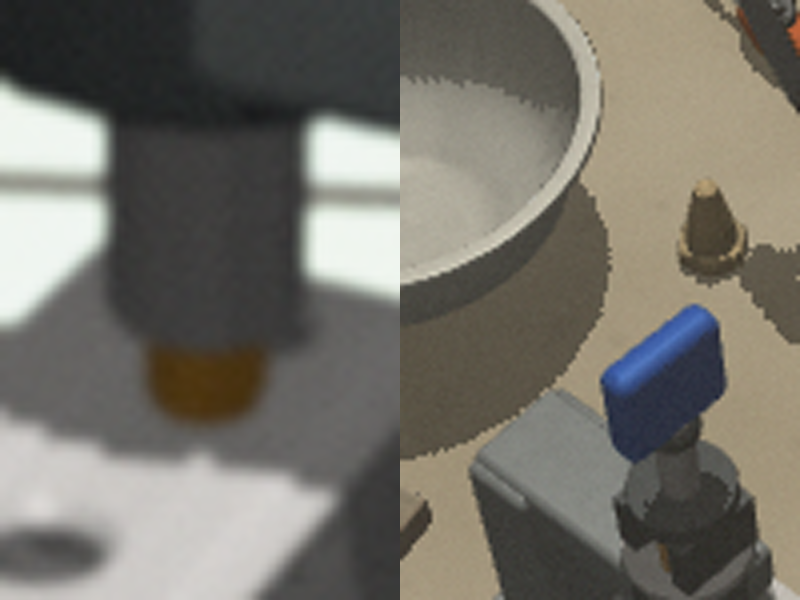

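Run:
```python
from tip import *
p=camera_params("wrist")
for f,a in(("w6.npy",(322.5,101.5,112.0)),("w8.npy",(322.3,104.75,113.45))):
    p["extrinsics"]=np.load(f);zs,zt,w,ax=lengths(p,*a);print(f,zs,zt,(zs-zt)*1000,w)
```

```text
w6.npy 0.06308301879253894 0.05294035495270939 10.142663839829549 25.33474859740994
w8.npy 0.06199505714141339 0.05321436067745647 8.78069646395692 25.327978342695758
```

About 8.8 mm of tip shows, against the 9 mm target. The driver stands upright and seated on the collar, and the block hasn't moved. Handing in.

```bash
python3 -c "
from workcell import *
print(job_done())"
```

```text
the job is handed in; nothing more can be done
None
```

I turned the stop screw until about 8.8 mm of the sprung tip shows (target 9 mm, about a third in), then let go, leaving the blue driver upright on the screw and the block where it stood; the job was handed in at about 19 s with the arm clear, and no verdict came back.

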